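Offer up the next segmented ring over a pepper-mill glue-up

TASK

Take the ring of alternating dark and light segments from the gluing board, bring it across clear of the gouges, and offer it up level and centred over the mill column in the upright chuck, turned like brickwork so that each of its segments sits squarely over a joint of the column's top ring. The column's top is already wet with glue, so stop with the ring hovering about 1 cm above it, never touching the column, and finish while still holding it there so that I can check the joints by eye. Leave everything else where it is.

Things in the scene. Friction and masses are not known exactly. Their poses are not given: they have to be found in the camera images.
- ring: The ring to offer up: loose octagonal wooden ring of 8 segments, alternately pale and dark; 60 mm across flats (65 across corners, each flat 25 wide), 22 mm high, octagonal bore 30 mm, about 45 g. Lies flat on the board at one of three places, any yaw. Origin: centre of its underside, z up; x points out through the middle of a flat (flats every 45 deg; joints at the corners, midway between).
- post: Glue-up fixed to the bench: steel flange (130 mm diameter) and upright four-jaw chuck (100 mm diameter, 94 mm high) gripping a column of three octagonal rings, sized as the loose one, 100 to 166 mm above the bench. Origin: on the bench on the column's axis, z up; x points through the middle of a flat of the top ring, so for brickwork the loose ring's x is 22.5 deg (+ any 45 deg) from it.
- column_top (a point): Centre of the column's flat top face (a ring of alternating dark and pale segments with a dark bore), 166 mm above the bench; the same axes as post.
- board: White-faced gluing board lying fixed on the bench, 260 x 270 mm, 18 mm thick; origin at the centre of its underside. Three rings lie on it about 110 to 150 mm apart, centre to centre.
- pale_ring: Bystander: a ring of the same size, all pale maple, loose on the board; origin at the centre of its underside.
- red_ring: Bystander: a ring of the same size, all red-brown cherry, loose on the board; origin at the centre of its underside.
- rack: Plywood gouge cradle fixed between the board and the glue-up: base 380 (along its x) x 160 mm, two notched saddles up to 81 mm high; origin at the centre of its underside, x along the gouges (roughly away from the robot). With the gouges in it, it stands 87 mm high.
- gouge1: Bystander: a turning gouge lying loose in the cradle, 460 mm long along x with its 32 mm thick wooden handle towards the robot; top of the handle 87 mm above the bench; origin mid-length under the handle's thickness. It is the one in the cradle's notch at -y.
- gouge2: Bystander: a like gouge in the middle notch.
- gouge3: Bystander: a like gouge in the notch at +y.
- glue_bottle: Bystander: yellow glue bottle with a green band and an orange nozzle, loose, upright, 60 mm diameter, 178 mm high; origin at the centre of its underside.
- mill: Bystander: a finished two-tone pepper mill, loose, upright, 62 mm diameter, 186 mm high; origin at the centre of its underside.
- caliper: Bystander: a digital caliper lying flat and loose on the bench, 235 mm long, 15 mm high; origin at the middle of its beam's underside.

How it is judged:
On the way:
1. the ring is lifted off the board in the gripper (z of ring in the frame of board above 0.05 m and contact force between the fingers and ring above 1 N), for 0.2 s.
At the end, for the whole second after the job is handed in: The gripper holds the ring still, carried by nothing else: underside 4 to 16 mm above the column's top, centre within 4 mm of its axis, level within 4 deg, and the middles of its segments within about 5 deg of the joints of the column's top ring (horizontal distance between ring and column_top below 0.004 m and z of ring in the frame of column_top between 0.004 and 0.016 m and angle between ring's own z axis and vertical below 0.07 rad and (angle between the x axis of ring and the x axis of post, either way round between 0.3027 and 0.4827 rad or angle between the x axis of ring and the x axis of post, either way round between 1.0881 and 1.2681 rad) and contact force between the fingers and ring above 1 N and contact force between ring and post below 0.05 N and linear speed of ring below 0.01 m/s and angular speed of ring below 0.1 rad/s); the arm keeps its last pose, push and grip.
It fails at once if the ring touches the column or its chuck (contact force between ring and post above 0.3 N).
It fails at once if the ring knocks against the gouges or their cradle (contact force between ring and rack above 0.5 N or contact force between ring and gouge1 above 0.5 N or contact force between ring and gouge2 above 0.5 N or contact force between ring and gouge3 above 0.5 N).
It fails at once if another ring, a gouge or the caliper is moved more than 15 mm (distance of any of pale_ring, red_ring, gouge1, gouge2, gouge3, caliper from where it was at the start of the episode above 0.015 m).
It fails at once if the glue bottle or the finished mill is moved more than 15 mm or knocked over (distance of any of glue_bottle, mill from where it was at the start of the episode above 0.015 m or angle between any of glue_bottle, mill's own z axis and vertical above 0.3 rad).
It also fails if it takes over 35 s, if anything falls off the work surface, if the arm or the gripper's body presses on something with over 40 N, if the wrist force passes 120 N, or if a joint passes its speed limit or range.

ROBOT

A 6-joint arm with a two-finger parallel gripper is mounted at the origin on the work surface. World frame = base frame: x ahead of the robot, y to its left, z up, the work surface at z = 0. Lengths are in m, angles in rad, forces in N, time in s.
With the tool pointing down it reaches from about 0.35 to 0.975 m from the base axis. Payload 4.9 kg.
Tool frame: the origin (TCP) lies on the centre line of the jaws, within the pads' length; the fingertips stand 8 mm ahead of it and the grasp point (between the pads) lies 11 mm behind it; z points along the fingers, y is the line along which they close (so a half turn about z gives the same grasp; the last joint's range is limited). The gripper opens to 85 mm and grips with 20 to 120 N. Pads are 22 mm wide; open, the fingers measure 114 mm over their backs; the gripper's body (76 mm by 85 mm) begins 54 mm behind the grasp point. The pads swing forward as they close: fully open they stand 13 mm farther back than shut.
Start: joints at [1.223, 0.053, 1.613, -0, 1.476, -0.119], TCP at [0.142, 0.609, 0.239] pointing down, gripper open.
Joint ranges: [-3.01, 3.01], [-1.01, 2.22], [0.06, 2.58], [-1.02, 4.17], [0.09, 2.62], [-3.14, 3.14]. Speed limits (rad/s): [2.57, 2.57, 3.14, 3.14, 3.14, 3.14].

INTERFACE

Orientations are given as a rotation vector (axis times angle).
In Python, from station import ctrl gives the robot as it stands.
- The arm moves only by the tool run_rows, called by a JSON object that holds its "name" and its "arguments", one argument or row to a line. Schema: {"type":"object","properties":{"plan":{"type":"array","items":{"type":"array","items":{"type":"number"},"minItems":7,"maxItems":7},"minItems":1,"maxItems":20},"grip_force":{"type":"number"},"only":{"type":"string"},"quiet":{"type":"boolean"},"lines":{"type":"string"}},"required":["plan"],"additionalProperties":false}. plan is a list of rows, 1 to 20 of them, each of 7 numbers: the finger opening in m, then dx, dy, dz in fractions of the full range, 1 being 60 cm, then a rotation vector rx, ry, rz in parts of the range, where 1.0 means pi rad; each row is the pose to reach, as a shift and turn from the pose commanded when the call began, along the tool's axes at that moment; what a row does not reach only later rows make up. A row lasts 1/12 s, in which the tool goes at most 0.0417 m and 0.125 rad, less where a joint would pass 70% of its speed; a pose out of reach is approached as far as the arm can. The fingers move at their own pace and stop on an object; grip_force is the grip in N (left out, the last holds). Time passes only in rows, so rows that do not move let the fingers close. The tool returns the time, the measured TCP pose, the force, the opening and the grip force at its end. only (a regular expression) keeps the lines of the reply that match it, lines (a string "A,B") keeps lines A to B, and quiet returns only ok. Input that does not fit is refused with a message, and nothing moves.
- ctrl.get_obs(): the state, without advancing time (a new reading comes with each control period).
- ctrl.get_image(name): name is "scene" or "top"; returns the picture (480x640x3 uint8, red, green, blue); there is no depth.
- ctrl.camera_params(name): a dict with "fx", "fy", "cx", "cy" (pixels), "T" (4x4, takes a point from camera to world coordinates). Camera axes: x right, y down, z forward; pixel columns grow to the right and rows downward; lengths in m; the calibration is good to about 2 mm. A picture is of the moment at which its call begins. camera_params takes no time and is no camera call.
- ctrl.finish_job(): hands the job in; it is judged then, once.
Trained networks look in the newest picture that a camera, given by its name, has taken for a name from the list of things; names that differ only in an ending like _2 or _b are one class to them, and where a whole thing is asked for, a point or a joint stands for the part that bears it (a point fixed in the world has none). Each returns a list of dicts, best first, with "p" (0 to 1); they miss things now and then, are a little off and sometimes report something else, mostly with a low value. They report only what shows in the picture. A call takes as long as a camera call.
- ctrl.find_in(camera, thing): "extent" ([left, top, right, bottom] in pixels, round what is visible of it).
- ctrl.cut_out(camera, thing): "mask" (480x640 bool, what is visible of it) and "extent" ([left, top, right, bottom] in pixels, round what is visible of it).
- ctrl.tip_of(camera, thing): "xy" ([column, row] in pixels: a listed point, or the origin of a listed thing).
The state is a dict: "t": time; "q": joint angles; "dq": joint speeds; "effort": joint torques, N m; "tool_pos": TCP position; "tool_rot": TCP orientation; "contact_force": force on the tool from outside, world axes, zero at the start; "wrist_torque": the same for the moment, N m; "opening": finger opening in m; "grip_force": force on a finger pad.
Only numpy, scipy, OpenCV 4.12 (cv2) and the standard library are available. Lean on these libraries where they do the work, as an engineer would, in place of code of your own. Each camera call takes 0.05 s, during which the arm holds its last target. There are 200 camera calls.

## Working session

There is one attempt and no reset: what is moved stays moved. The work goes in short steps, Python scripts to look and compute and a tool call to move; the robot and the scene stay as the last step left them, time stands still between calls to the robot, and variables do not carry over. Pictures are saved under pics/ and viewed, at most 10 in all, crops included, and the job is handed in when it is done.

```bash
mkdir -p pics; cat > h.py <<'E'
import numpy as np, cv2
from station import ctrl
def save(cam,n):
    im=ctrl.get_image(cam); cv2.imwrite(f'pics/{n}.png',im[:,:,::-1]); return im
def ray(cam,u,v):
    p=ctrl.camera_params(cam);T=np.array(p['T'])
    d=T[:3,:3]@np.array([(u-p['cx'])/p['fx'],(v-p['cy'])/p['fy'],1]);return T[:3,3],d/np.linalg.norm(d)
def atz(cam,u,v,z):
    o,d=ray(cam,u,v);return o+d*(z-o[2])/d[2]
def tri(*rs):
    A=0;b=0
    for o,d in rs:
        P=np.eye(3)-np.outer(d,d);A=A+P;b=b+P@o
    return np.linalg.solve(A,b)
def proj(cam,X):
    p=ctrl.camera_params(cam);T=np.array(p['T']);c=T[:3,:3].T@(np.asarray(X)-T[:3,3])
    return np.array([p['fx']*c[0]/c[2]+p['cx'],p['fy']*c[1]/c[2]+p['cy']])
E
python3 - <<'E'
from h import *
np.set_printoptions(precision=4,suppress=True)
o=ctrl.get_obs();print(o)
for c in ('scene','top'):
    save(c,c+'0');p=ctrl.camera_params(c);print(c,p['fx'],p['cx'],p['cy'],np.array(p['T']))
    for n in ('ring','column_top','post','pale_ring','red_ring','glue_bottle','mill','board','rack'):
        t=ctrl.tip_of(c,n);e=ctrl.find_in(c,n)
        print(n,[(np.round(x['xy']),round(x['p'],2)) for x in t[:2]],[(np.round(x['extent']),round(x['p'],2)) for x in e[:2]])
E
```

```text
{'t': 0.0, 'q': array([ 1.223 ,  0.0534,  1.6143,  0.    ,  1.476 , -0.119 ]), 'dq': array([-0.0001, -0.0016,  0.0005,  0.0018,  0.0033, -0.0011]), 'effort': array([ -0.0009, -39.3669, -37.018 ,  -0.0001,   0.0069,   0.    ]), 'tool_pos': array([0.1415, 0.6081, 0.238 ]), 'tool_rot': array([-0.3586, -3.1206,  0.0032]), 'contact_force': array([ 0.4066,  0.5851, -0.7818]), 'wrist_torque': array([ 0.0076,  0.0313, -0.001 ]), 'grip_force': 0.0, 'opening': 0.08558927286082894}
scene 497.58970734910423 326.68103959227335 241.96619044861168 [[-0.2118  0.6016 -0.7702  1.3882]
 [ 0.9773  0.1329 -0.1649  0.1992]
 [ 0.0031 -0.7877 -0.6161  0.8034]
 [ 0.      0.      0.      1.    ]]
ring [(array([415., 305.]), 0.92)] [(array([398., 288., 431., 318.]), 0.89), (array([266., 212., 328., 362.]), 0.6)]
column_top [(array([206., 197.]), 0.86)] [(array([189., 190., 243., 269.]), 0.85), (array([331., 293., 370., 374.]), 0.65)]
post [(array([214., 253.]), 0.93)] [(array([188., 192., 244., 269.]), 0.64), (array([239., 237., 346., 374.]), 0.58)]
pale_ring [(array([386., 273.]), 0.66)] [(array([371., 257., 
[... 940 characters left out ...]
91)]
post [(array([447., 281.]), 0.93)] [(array([415., 249., 488., 314.]), 0.67), (array([297.,  96., 317., 332.]), 0.17)]
pale_ring [(array([242., 276.]), 0.71)] [(array([226., 264., 261., 298.]), 0.76)]
red_ring [(array([176., 280.]), 0.58)] [(array([158., 264., 191., 298.]), 0.83)]
glue_bottle [(array([428., 166.]), 0.89)] [(array([418., 140., 458., 181.]), 0.57)]
mill [(array([261., 151.]), 0.91), (array([207., 251.]), 0.34)] [(array([243., 118., 275., 165.]), 0.85)]
board [(array([206., 252.]), 0.82), (array([356., 216.]), 0.64)] [(array([136., 185., 278., 325.]), 0.86), (array([228., 262., 259., 297.]), 0.24)]
rack [(array([333., 220.]), 0.87)] [(array([291., 127., 375., 313.]), 0.89)]
```

```bash
python3 - <<'E'
import cv2,numpy as np
t=cv2.imread('pics/top0.png');s=cv2.imread('pics/scene0.png')
f=lambda im,x,y,w,h:cv2.resize(im[y:y+h,x:x+w],(400,300),interpolation=cv2.INTER_CUBIC)
a=np.vstack([np.hstack([f(t,166,197,72,54),f(t,422,258,80,60)]),np.hstack([f(s,375,273,80,60),f(s,166,170,80,60)])])
cv2.imwrite('pics/c1.png',a)
E
```

```text
(no output)
```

View pics/top0.png

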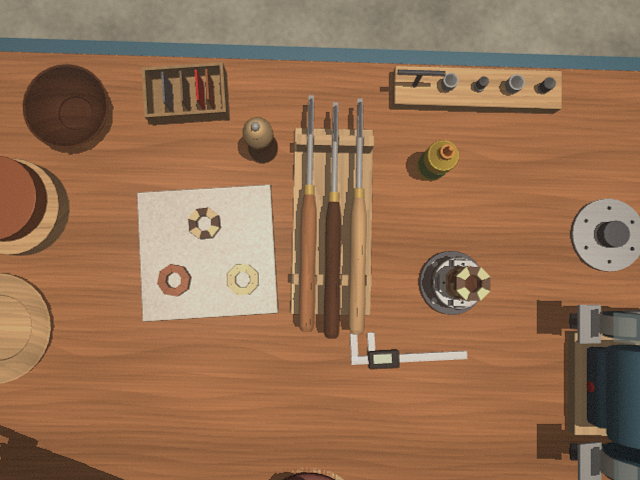

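View pics/scene0.png

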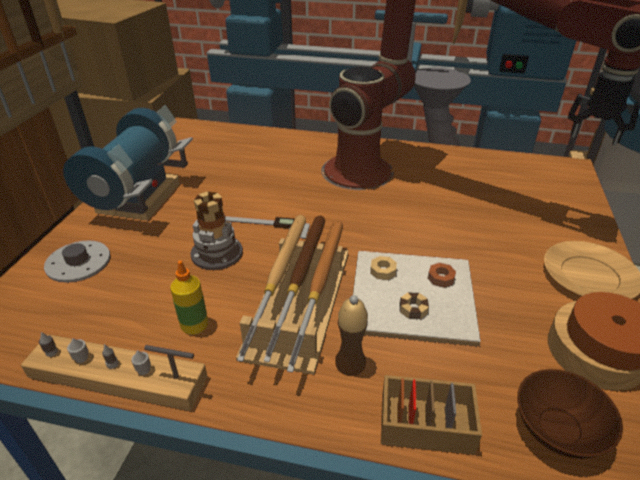

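View pics/c1.png

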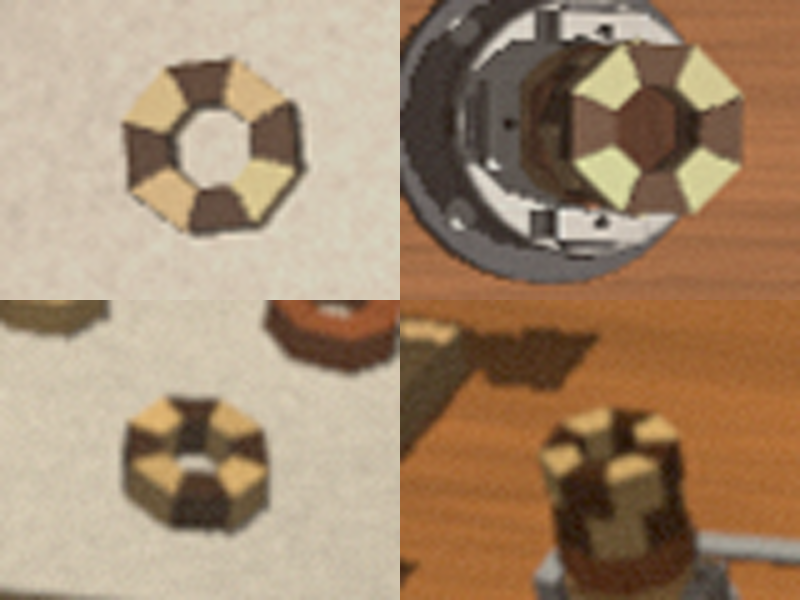

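```bash
cat > fit.py <<'E'
from h import *
from scipy.optimize import minimize
from scipy.ndimage import map_coordinates
def pts():
    g=np.arange(-.034,.034,.0006);X,Y=np.meshgrid(g,g);r=np.hypot(X,Y);th=np.arctan2(Y,X)
    m=np.mod(th+np.pi/8,np.pi/4)-np.pi/8; d=r*np.cos(m)
    ok=(d>.016)&(d<.029)
    k=np.floor((th+np.pi/8)/(np.pi/4)).astype(int)%2
    return X[ok],Y[ok],np.where(k[ok]==0,1.,-1.)
X,Y,S=pts()
def score(ims,x,y,z,a):
    tot=0
    for c,im,w in ims:
        p=ctrl.camera_params(c);T=np.array(p['T'])
        W=np.stack([x+X*np.cos(a)-Y*np.sin(a),y+X*np.sin(a)+Y*np.cos(a),np.full_like(X,z)])
        C=T[:3,:3].T@(W-T[:3,3:4]);u=p['fx']*C[0]/C[2]+p['cx'];v=p['fy']*C[1]/C[2]+p['cy']
        q=map_coordinates(im,[v,u],order=1,mode='nearest')
        tot+=w*np.mean(q*S)   # x = pale flat
    return tot
def prep(c,im): return (c,cv2.GaussianBlur(im.astype(np.float32).mean(2),(0,0),.6),1.)
def fit(ims,x,y,z,fixz=False):
    best=None
    for a0 in np.radians(np.arange(0,90,10)):
        f=(lambda v:-score(ims,v[0],v[1],z,v[2]*10)) if fixz else (lambda v:-score(ims,v[0],v[1],v[3],v[2]*10))
        v0=np.array([x,y,a0/10]+([] if fixz else [z]))
        s=np.vstack([v0]+[v0+d for d in np.diag([.004,.004,.01]+([] if fixz else [.004]))])
        r=minimize(f,v0,method='Nelder-Mead',options=dict(initial_simplex=s,maxiter=300,xatol=1e-5,fatol=1e-3))
        if best is None or r.fun<best.fun:best=r
    v=best.x;return np.round([v[0],v[1],z if fixz else v[3]],4),round(np.degrees(v[2]*10)%90,2),round(-best.fun,2)
E
python3 - <<'E'
from fit import *
I={c:prep(c,ctrl.get_image(c)) for c in('top','scene')}
for n,t,s,z in(('ring',(204.5,223.5),(415,304),.040),('col',(472.5,284.5),(209,201),.166)):
    P=tri(ray('top',*t),ray('scene',*s));print(n,'tri',P.round(4))
    print('both',fit([I['top'],I['scene']],*P))
    for c in I: print(c,fit([I[c]],P[0],P[1],z,True))
E
```

```text
ring tri [0.5977 0.2253 0.0332]
both (array([0.5991, 0.2244, 0.0412]), np.float64(53.67), np.float64(68.83))Traceback (most recent call last):
  File "<stdin>", line 6, in <module>
  File "fit.py", line 27, in fit
    r=minimize(f,v0,method='Nelder-Mead',options=dict(initial_simplex=s,maxiter=300,xatol=1e-5,fatol=1e-3))
    res = _minimize_neldermead(fun, x0, args, callback, bounds=bounds,
                               **options)
    fxcc = func(xcc)
    fx = function(np.copy(x), *(wrapper_args + args))
  File "fit.py", line 24, in <lambda>
    f=(lambda v:-score(ims,v[0],v[1],z,v[2]*10)) if fixz else (lambda v:-score(ims,v[0],v[1],v[3],v[2]*10))
                 ~~~~~^^^^^^^^^^^^^^^^^^^^^^^^^
  File "fit.py", line 14, in score
    p=ctrl.camera_params(c);T=np.array(p['T'])
ValueError: time passes only in moves, steps and waits
```

```bash
cat > cp.py <<'E'
from station import ctrl
import functools
cp=functools.lru_cache(ctrl.camera_params)
E
sed -i 's/ctrl\.camera_params(/cp(/; s/^from station import ctrl/from cp import ctrl,cp/' h.py fit.py
python3 - <<'E'
from fit import *
I={c:prep(c,ctrl.get_image(c)) for c in('top','scene')}
for n,t,s,z in(('ring',(204.5,223.5),(415,304),.040),('col',(472.5,284.5),(209,201),.166)):
    P=tri(ray('top',*t),ray('scene',*s));print(n,'tri',P.round(4))
    print('both',fit([I['top'],I['scene']],*P))
    for c in I: print(c,fit([I[c]],P[0],P[1],z,True))
print(ctrl.get_obs()['t'])
E
```

```text
ring tri [0.5977 0.2253 0.0332]
both (array([0.5991, 0.2244, 0.0412]), np.float64(53.67), np.float64(69.05))
top (array([0.5991, 0.2255, 0.04  ]), np.float64(53.73), np.float64(37.52))
scene (array([0.598 , 0.2234, 0.04  ]), np.float64(53.58), np.float64(32.95))
col tri [ 0.4911 -0.276   0.16  ]
both (array([ 0.4938, -0.2757,  0.1687]), np.float64(45.04), np.float64(70.25))
top (array([ 0.4937, -0.276 ,  0.166 ]), np.float64(45.05), np.float64(38.76))
scene (array([ 0.4902, -0.2787,  0.166 ]), np.float64(45.0), np.float64(32.35))
2.1
```

```bash
cat > delta.py <<'E'
import sys
from h import *
from scipy.spatial.transform import Rotation as Ro
o=ctrl.get_obs();R=Ro.from_rotvec(o['tool_rot']).as_matrix()
x,y,z,yaw=map(float,sys.argv[1:5]) # yaw: world angle of tool y, deg
a=np.radians(yaw);ty=np.array([np.cos(a),np.sin(a),0]);tz=np.array([0,0,-1.]);G=np.stack([np.cross(ty,tz),ty,tz],1)
if (G[:,1]@R[:,1])<0: G[:,:2]*=-1
print('t',o['t'],'d',(R.T@(np.array([x,y,z])-o['tool_pos'])).round(4),'rot',Ro.from_matrix(R.T@G).as_rotvec().round(4),o['q'].round(2))
E
python3 delta.py .599 .2245 .12 53.7
```

```text
t 2.1 d [-0.5325 -0.2704  0.1193] rot [-1.000e-04  0.000e+00  4.048e-01] [ 1.22  0.05  1.61  0.    1.48 -0.12]
```

The manual's scale: shifts go in shares of 60 cm and turns go in shares of pi rad. Converting my numbers, -0.5325 m is -0.8875, 0.12 m is 0.2, 0.405 rad is 0.1289.

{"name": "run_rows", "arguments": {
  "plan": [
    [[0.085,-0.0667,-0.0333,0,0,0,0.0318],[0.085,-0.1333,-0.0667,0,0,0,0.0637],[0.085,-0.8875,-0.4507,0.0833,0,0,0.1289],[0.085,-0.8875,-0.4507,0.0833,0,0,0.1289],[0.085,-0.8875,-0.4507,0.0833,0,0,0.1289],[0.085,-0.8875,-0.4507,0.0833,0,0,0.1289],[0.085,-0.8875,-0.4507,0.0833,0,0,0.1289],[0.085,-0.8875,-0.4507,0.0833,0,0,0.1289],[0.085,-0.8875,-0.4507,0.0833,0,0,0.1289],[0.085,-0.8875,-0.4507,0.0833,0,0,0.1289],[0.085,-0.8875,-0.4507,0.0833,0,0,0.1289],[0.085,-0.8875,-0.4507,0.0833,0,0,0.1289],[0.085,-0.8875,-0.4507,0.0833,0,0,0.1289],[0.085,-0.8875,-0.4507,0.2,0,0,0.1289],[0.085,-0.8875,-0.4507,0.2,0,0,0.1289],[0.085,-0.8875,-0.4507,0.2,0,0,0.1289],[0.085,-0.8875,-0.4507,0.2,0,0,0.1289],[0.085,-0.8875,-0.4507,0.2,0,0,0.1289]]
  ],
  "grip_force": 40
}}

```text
refused: plan[0]: the value is too long (schema: maxItems 7). Nothing was moved.
```

I used the wrong layout. The manual says a list of rows, each a list of 7 numbers; once more.

{"name": "run_rows", "arguments": {
  "plan": [
    [0.085,-0.0667,-0.0333,0,0,0,0.0318],
    [0.085,-0.1333,-0.0667,0,0,0,0.0637],
    [0.085,-0.8875,-0.4507,0.0833,0,0,0.1289],
    [0.085,-0.8875,-0.4507,0.0833,0,0,0.1289],
    [0.085,-0.8875,-0.4507,0.0833,0,0,0.1289],
    [0.085,-0.8875,-0.4507,0.0833,0,0,0.1289],
    [0.085,-0.8875,-0.4507,0.0833,0,0,0.1289],
    [0.085,-0.8875,-0.4507,0.0833,0,0,0.1289],
    [0.085,-0.8875,-0.4507,0.0833,0,0,0.1289],
    [0.085,-0.8875,-0.4507,0.0833,0,0,0.1289],
    [0.085,-0.8875,-0.4507,0.0833,0,0,0.1289],
    [0.085,-0.8875,-0.4507,0.0833,0,0,0.1289],
    [0.085,-0.8875,-0.4507,0.0833,0,0,0.1289],
    [0.085,-0.8875,-0.4507,0.2,0,0,0.1289],
    [0.085,-0.8875,-0.4507,0.2,0,0,0.1289],
    [0.085,-0.8875,-0.4507,0.2,0,0,0.1289],
    [0.085,-0.8875,-0.4507,0.2,0,0,0.1289],
    [0.085,-0.8875,-0.4507,0.2,0,0,0.1289]
  ],
  "grip_force": 40
}}

```text
t: 3.6
tool_pos: [0.5986, 0.2248, 0.1191]
tool_rot: [-0.979, -2.984, 0.0]
contact_force: [-0.2, -0.1, 1.1]
opening: 0.0853
grip_force: 0.0
```

```bash
python3 delta.py .599 .2245 .029 53.7
```

```text
t 3.6 d [-0.0006  0.0001  0.0901] rot [-0.0007 -0.0013 -0.0007] [ 0.24  0.19  1.68  0.    1.28 -0.69]
```

Scaled: 0.089 m is 0.1483, 0.07 m is 0.1167.

{"name": "run_rows", "arguments": {
  "plan": [
    [0.085,0,0,0.0583,0,0,0],
    [0.085,0,0,0.1167,0,0,0],
    [0.085,0,0,0.1483,0,0,0],
    [0.085,0,0,0.1483,0,0,0],
    [0.085,0,0,0.1483,0,0,0]
  ]
}}

```text
t: 4.02
tool_pos: [0.5988, 0.2259, 0.0316]
tool_rot: [0.976, 2.985, 0.001]
contact_force: [-0.2, -0.1, 0.4]
opening: 0.085
grip_force: 0.0
```

```bash
python3 - <<'E'
from h import *
a=save('top','t2');b=save('scene','s2')
f=lambda im,x,y,w,h:cv2.resize(im[y:y+h,x:x+w,::-1],(400,300),interpolation=cv2.INTER_CUBIC)
cv2.imwrite('pics/c2.png',np.hstack([f(a,126,167,160,120),f(b,355,233,120,90)]))
E
```

```text
(no output)
```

View pics/c2.png

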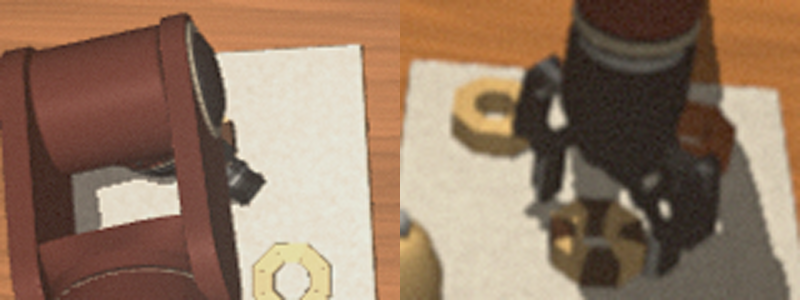

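Scaled: -0.001 m is -0.0017.

{"name": "run_rows", "arguments": {
  "plan": [
    [0.05,0,-0.0017,0.0017,0,0,0],
    [0.05,0,-0.0017,0.0017,0,0,0],
    [0.05,0,-0.0017,0.0017,0,0,0],
    [0.05,0,-0.0017,0.0017,0,0,0],
    [0.05,0,-0.0017,0.0017,0,0,0],
    [0.05,0,-0.0017,0.0017,0,0,0]
  ],
  "grip_force": 40
}}

```text
t: 4.62
tool_pos: [0.6, 0.2242, 0.0319]
tool_rot: [0.978, 2.982, 0.003]
contact_force: [-1.4, -0.6, 5.4]
opening: 0.059
grip_force: 44.4
```

Scaled: -0.2 m is -0.3333, -0.18 m is -0.3.

{"name": "run_rows", "arguments": {
  "plan": [
    [0.05,0,0,-0.0333,0,0,0],
    [0.05,0,0,-0.1,0,0,0],
    [0.05,0,0,-0.1667,0,0,0],
    [0.05,0,0,-0.2333,0,0,0],
    [0.05,0,0,-0.3,0,0,0],
    [0.05,0,0,-0.3333,0,0,0],
    [0.05,0,0,-0.3333,0,0,0]
  ]
}}

```text
t: 5.2
tool_pos: [0.6017, 0.2245, 0.238]
tool_rot: [0.976, 2.974, 0.011]
contact_force: [0.8, -0.6, 0.2]
opening: 0.0587
grip_force: 43.6
```

```bash
python3 - <<'E'
from h import *
b=save('scene','s3')
p=ctrl.get_obs();print(p['tool_pos'],p['opening'],p['grip_force'])
u=proj('scene',p['tool_pos']);x,y=int(u[0])-60,int(u[1])-45
cv2.imwrite('pics/c3.png',cv2.resize(b[y:y+90,x:x+120,::-1],(400,300),interpolation=cv2.INTER_CUBIC))
E
python3 delta.py .4925 -.276 .23 67.5
```

```text
[0.6002937  0.22415504 0.23403627] 0.05885267122505173 43.63906681537628
t 5.25 d [-0.2094 -0.4668  0.0023] rot [ 0.0054  0.0058 -0.2412] [ 0.24  0.09  1.59 -0.    1.46 -0.7 ]
```

View pics/c3.png

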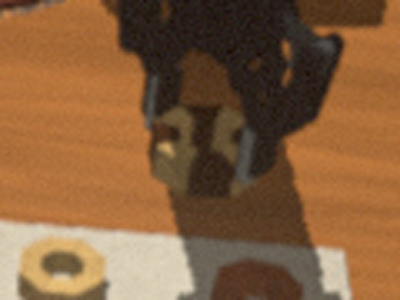

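Scaled: -0.467 m is -0.7783, -0.21 m is -0.35, -0.05 rad is -0.0159.

{"name": "run_rows", "arguments": {
  "plan": [
    [0.05,-0.0167,-0.0333,0,0,0,-0.0159],
    [0.05,-0.0417,-0.0917,0,0,0,-0.0318],
    [0.05,-0.35,-0.7783,0.0033,0,0,-0.0767],
    [0.05,-0.35,-0.7783,0.0033,0,0,-0.0767],
    [0.05,-0.35,-0.7783,0.0033,0,0,-0.0767],
    [0.05,-0.35,-0.7783,0.0033,0,0,-0.0767],
    [0.05,-0.35,-0.7783,0.0033,0,0,-0.0767],
    [0.05,-0.35,-0.7783,0.0033,0,0,-0.0767],
    [0.05,-0.35,-0.7783,0.0033,0,0,-0.0767],
    [0.05,-0.35,-0.7783,0.0033,0,0,-0.0767],
    [0.05,-0.35,-0.7783,0.0033,0,0,-0.0767],
    [0.05,-0.35,-0.7783,0.0033,0,0,-0.0767],
    [0.05,-0.35,-0.7783,0.0033,0,0,-0.0767],
    [0.05,-0.35,-0.7783,0.0033,0,0,-0.0767],
    [0.05,-0.35,-0.7783,0.0033,0,0,-0.0767],
    [0.05,-0.35,-0.7783,0.0033,0,0,-0.0767],
    [0.05,-0.35,-0.7783,0.0033,0,0,-0.0767]
  ]
}}

```text
t: 6.67
tool_pos: [0.4909, -0.2755, 0.226]
tool_rot: [-0.611, -3.08, -0.002]
contact_force: [0.1, 0.1, 0.1]
opening: 0.0591
grip_force: 43.6
```

```bash
python3 delta.py .4925 -.276 .23 67.5;python3 - <<'E'
from h import *
a=save('top','t4');b=save('scene','s4');p=ctrl.get_obs();print(p['tool_pos'])
f=lambda im,x,y,w,h:cv2.resize(im[y:y+h,x:x+w,::-1],(400,300),interpolation=cv2.INTER_CUBIC)
u=proj('top',[.4925,-.276,.19]).astype(int);v=proj('scene',[.4925,-.276,.19]).astype(int)
cv2.imwrite('pics/c4.png',np.hstack([f(a,u[0]-80,u[1]-60,160,120),f(b,v[0]-48,v[1]-36,96,72)]))
E
```

```text
t 6.6667 d [-0.0016  0.0002 -0.004 ] rot [ 0.0008 -0.0021  0.0012] [-0.64 -0.08  1.77  0.    1.46 -1.82]
[ 0.49132738 -0.27547458  0.22674443]
```

View pics/c4.png

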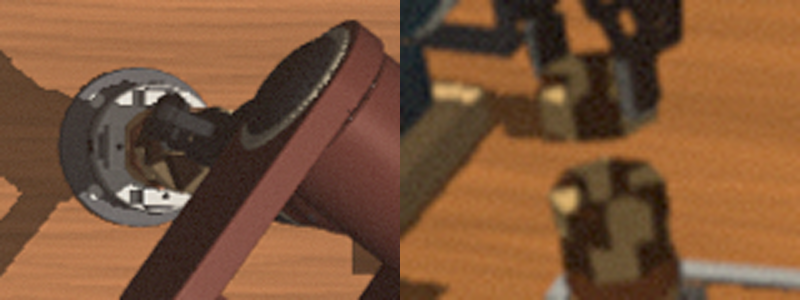

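Scaled: 0.032 m is 0.0533, 0.02 m is 0.0333.

{"name": "run_rows", "arguments": {
  "plan": [
    [0.05,-0.0022,0,0.0167,0,0,0],
    [0.05,-0.0022,0,0.0333,0,0,0],
    [0.05,-0.0022,0,0.0533,0,0,0],
    [0.05,-0.0022,0,0.0533,0,0,0],
    [0.05,-0.0022,0,0.0533,0,0,0],
    [0.05,-0.0022,0,0.0533,0,0,0]
  ]
}}

```text
t: 7.27
tool_pos: [0.4922, -0.2773, 0.1949]
tool_rot: [-0.613, -3.081, -0.0]
contact_force: [0.7, 0.3, -0.4]
opening: 0.0591
grip_force: 43.6
```

```bash
cat > ov.py <<'E'
import sys
from h import *
n=sys.argv[1];L=[];Z=[]
a=save('top','t'+n);L.append(ctrl.get_obs());b=save('scene','s'+n);L.append(ctrl.get_obs())
for i in range(3): ctrl.get_image('scene');L.append(ctrl.get_obs())
P=np.mean([o['tool_pos'] for o in L],0);print(P.round(4),np.std([o['tool_pos'] for o in L],0).round(4),np.mean([o['tool_rot'] for o in L],0).round(4),L[-1]['t'])
def oc(x,y,z,a,r=.0325): 
    t=np.radians(a+22.5+45*np.arange(9));return np.stack([x+r*np.cos(t),y+r*np.sin(t),np.full(9,z)],1)
C=np.array([float(v) for v in sys.argv[2:5]])
out=[]
for cam,im,dx,sw in(('top',a,0,100),('scene',b,0,64)):
    u=proj(cam,[C[0],C[1],C[2]+.01]);k=6 if cam=='top' else 6.25
    w,h=400,600;M=np.array([[k*1.,0,w/2-k*u[0]],[0,k,h/2-k*u[1]]])
    c=cv2.warpAffine(im[:,:,::-1].copy(),M,(w,h),flags=cv2.INTER_CUBIC)
    def dl(q,col): 
        p=np.array([proj(cam,x) for x in q])@M[:,:2].T+M[:,2]; cv2.polylines(c,[np.round(p*16).astype(np.int32)],False,col,1,cv2.LINE_AA,4)
    dl(oc(*C,45),(0,255,0));dl(oc(C[0],C[1],C[2]-.022,45),(0,255,0))
    for z in(-.014,.008): dl(oc(P[0],P[1],P[2]+z,22.5),(255,255,0))
    out.append(c)
cv2.imwrite(f'pics/o{n}.png',np.hstack(out))
E
python3 ov.py 5 .4938 -.2757 .1687
```

```text
[ 0.4926 -0.2776  0.1959] [0.0001 0.0001 0.0002] [ 6.1300e-01  3.0803e+00 -7.0000e-04] 7.5167
```

View pics/o5.png

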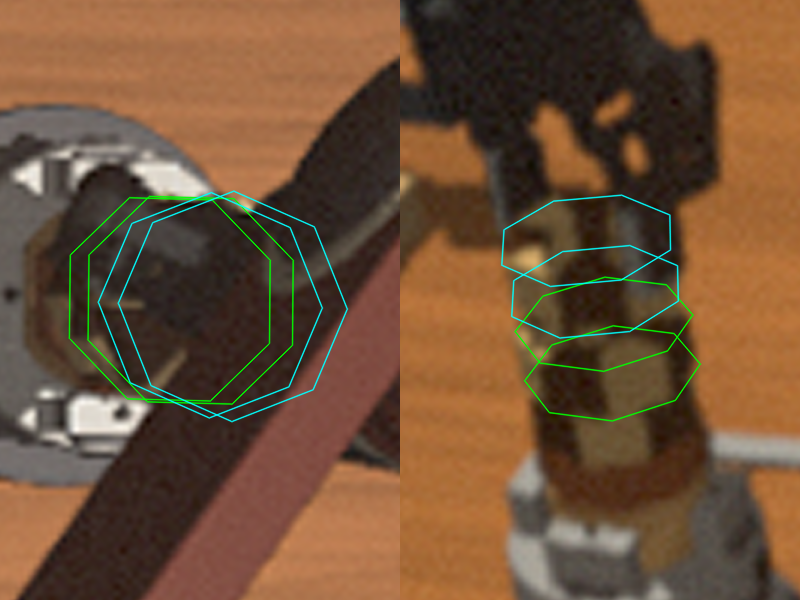

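```bash
python3 - <<'E'
from h import *
np.set_printoptions(linewidth=200)
im=np.mean([ctrl.get_image('scene') for _ in range(12)],0);np.save('s5.npy',im)
top=np.mean([ctrl.get_image('top') for _ in range(8)],0);np.save('t5.npy',top)
u=proj('scene',[.4938,-.2757,.1787]);print(u, ctrl.get_obs()['t'])
o=proj('scene',[.4938,-.2757,.1]);print('axis px per row',(u-o)[0]/(u-o)[1])
c0=int(u[0])-18
d=(im[:,:,0]-im[:,:,2]).round().astype(int);g=im.mean(2).round().astype(int)
print('cols',c0,c0+37)
for r in range(int(u[1])-18,int(u[1])+24,2): print(r,d[r,c0-2:c0+12],'|',d[r,c0+24:c0+38])
E
```

```text
[207.18133453 194.8329115 ] 8.5167
axis px per row 0.17117330829410754
cols 189 226
176 [84 80 55 22 10 13 16 18 18 15 17 20 49 77] | [17 17 19 18 20 21 21 18 16 16 18 28 49 77]
178 [49 53 42 17  9 12 16 15 17 15 17 20 33 45] | [ 18  19  17  19  18  17  19  24  34  55  80  94 105 109]
180 [52 53 47 26 12 10 13 17 23 32 41 46 51 53] | [ 16  20  18  20  19  18  33  70  97 106 109 109 108 109]
182 [53 54 54 42 19 20 37 43 44 50 52 52 52 53] | [ 11  17  19  21  19  14  31  70 103 112 111 112 111 112]
184 [54 54 55 50 36 34 45 44 36 33 32 32 41 47] | [ 14  16  20  20  18  19  23  59 102 113 112 111 111 111]
186 [61 61 60 62 61 51 50 52 53 58 59 45 41 47] | [ 12  13  18  20  21  20  16  54 104 118 118 118 117 117]
188 [113 112 113 114 108  87  76  86  97 104 100  73  50  49] | [ 12  15  16  18  22  21  19  40  90 117 124 124 123 124]
190 [112 113 114 115 112  92  66  60  70  81  84  69  54  46] | [ 12  12  15  20  22  17  20  53 100 118 120 120 120 120]
192 [110 111 113 113 115 105  71  50  48  50  52  53  50  40] | [ 11  13  12  14  17  20  36  78 113 121 121 120 120 121]
194 [112 114 113
[... 733 characters left out ...]
114 115 115 114  96  67  51  47  36  33  34] | [ 51  52  52  53  52  41  31  29  42  76 106 115 115 114]
208 [108 109 109 110 110 111 112 108  84  62  52  40  32  36] | [ 53  52  53  53  53  44  36  31  43  71 107 117 117 118]
210 [116 114 114 113 114 113 115 116 108  80  55  43  35  31] | [ 53  53  51  52  52  45  36  31  30  59 102 115 115 116]
212 [122 122 123 123 124 123 123 125 120  81  43  36  34  34] | [ 51  46  41  38  36  34  35  34  30  45  81 106 116 115]
214 [114 114 118 115 118 119 119 121 119  92  53  33  31  35] | [ 52  43  36  30  33  35  35  34  30  36  49  78 107 116]
216 [114 115 114 114 114 114 113 114 113  97  61  35  31  33] | [53 49 38 32 30 33 32 33 37 41 44 43 52 53]
```

```bash
python3 - <<'E'
from h import *
t=np.load('t5.npy');C=[.4938,-.2757,.1687];P=[.4926,-.2776,.1959]
u=proj('top',[C[0],C[1],C[2]+.01]);k=10;w,h=400,500
M=np.array([[k*1.,0,w/2+20-k*u[0]],[0,k,h/2-k*u[1]]])
c=np.clip(t[:,:,::-1]*2.6-30,0,255).astype(np.uint8)
c=cv2.warpAffine(c,M,(w,h),flags=cv2.INTER_CUBIC);e=c.copy()
def oc(x,y,z,a,r=.0325):
    q=np.radians(a+22.5+45*np.arange(9));return np.stack([x+r*np.cos(q),y+r*np.sin(q),np.full(9,z)],1)
def dl(q,col): 
    p=np.array([proj('top',x) for x in q])@M[:,:2].T+M[:,2]; cv2.polylines(e,[np.round(p*16).astype(np.int32)],False,col,1,cv2.LINE_AA,4)
dl(oc(*C,45),(0,255,0))
for z in(-.014,.008): dl(oc(P[0],P[1],P[2]+z,22.5),(255,255,0))
dl(oc(P[0],P[1],P[2]+.008,22.5,.0162),(255,255,0))
cv2.imwrite('pics/e5.png',np.hstack([c,e]))
E
```

```text
(no output)
```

View pics/e5.png

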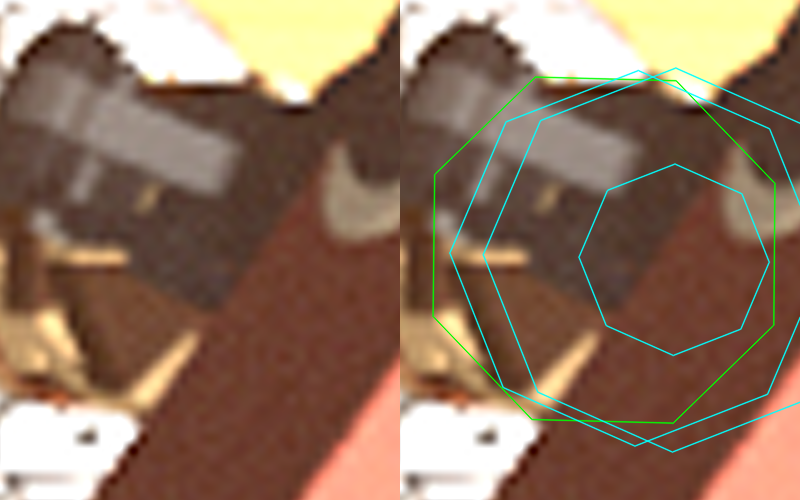

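Scaled: 0.005 m is 0.0083, -0.0025 m is -0.0042.

{"name": "run_rows", "arguments": {
  "plan": [
    [0.05,-0.0042,0.0008,0,0,0,0],
    [0.05,-0.0042,0.0008,0.005,0,0,0],
    [0.05,-0.0042,0.0008,0.0083,0,0,0],
    [0.05,-0.0042,0.0008,0.0083,0,0,0],
    [0.05,-0.0042,0.0008,0.0083,0,0,0],
    [0.05,-0.0042,0.0008,0.0083,0,0,0]
  ]
}}

```text
t: 9.02
tool_pos: [0.4948, -0.2779, 0.1902]
tool_rot: [-0.613, -3.081, -0.0]
contact_force: [-1.0, -0.5, -1.2]
opening: 0.0593
grip_force: 43.6
```

```bash
python3 - <<'E'
from h import *
L=[];I=[];J=[]
for i in range(8): I.append(ctrl.get_image('scene'));J.append(ctrl.get_image('top'));L.append(ctrl.get_obs()['tool_pos'])
P=np.mean(L,0);print(P.round(4))
s=np.mean(I,0)[:,:,::-1];t=np.mean(J,0)[:,:,::-1];C=[.4938,-.2757,.1687]
R=[P[0]-.0018,P[1]+.0009,P[2]]
def oc(x,y,z,a,r=.0325):
    q=np.radians(a+22.5+45*np.arange(9));return np.stack([x+r*np.cos(q),y+r*np.sin(q),np.full(9,z)],1)
out=[]
for cam,im,g,k in(('top',t,2.6,10),('scene',s,1.8,10)):
    u=proj(cam,[C[0],C[1],C[2]+.01]);M=np.array([[k*1.,0,200-k*u[0]],[0,k,250-k*u[1]]])
    c=cv2.warpAffine(np.clip(im*g-20,0,255).astype(np.uint8),M,(400,500),flags=cv2.INTER_CUBIC)
    for q,col in((oc(*C,45),(0,255,0)),(oc(R[0],R[1],R[2]-.014,22.5),(255,255,0)),(oc(R[0],R[1],R[2]+.008,22.5),(255,255,0))):
        p=np.array([proj(cam,x) for x in q])@M[:,:2].T+M[:,2]; cv2.polylines(c,[np.round(p*16).astype(np.int32)],False,col,1,cv2.LINE_AA,4)
    out.append(c)
cv2.imwrite('pics/e6.png',np.hstack(out))
E
```

```text
[ 0.4948 -0.2779  0.1904]
```

View pics/e6.png

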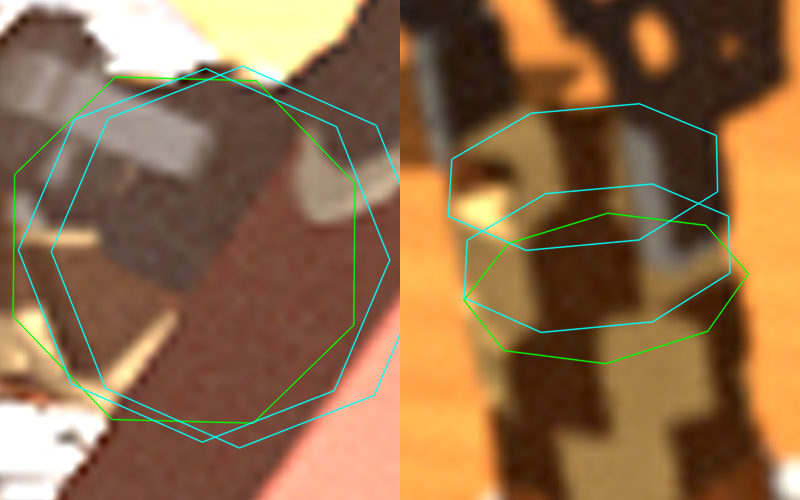

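```bash
python3 -c "
from station import ctrl
o=ctrl.get_obs();print(o['t'],o['tool_pos'],o['grip_force']);print(ctrl.finish_job())"
```

```text
9.8167 [ 0.4948122  -0.27789734  0.19032582] 43.6202073097229
the job is handed in; nothing more can be done
None
```

The job is handed in at 9.8 s, with the gripper still holding the ring about 10 mm above the column, centred to about 1–2 mm by the camera images and turned 22.5° for brickwork. The hand-in returned no pass or fail verdict.

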